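Leak-check a paint bottle in the mask workshop

TASK

The cap of the yellow paint bottle is standing proud: push it down fully home while the bottle stands in its wooden rack. Then draw the bottle straight up out of the rack, take it over the metal drip tray and tip it about 60 degrees from upright (no less than 45, no further than level), with its cap over the tray and the whole bottle at least 10 cm above the bench, to see whether it leaks. Finish while still holding it there, still and in the gripper alone; leave the other bottles and everything else on the bench where they are.

Things in the scene. Friction and masses are not known exactly. Their poses are not given: they have to be found in the camera images.
- yellow_bottle: Yellow paint bottle, round, 36 mm diameter, 140 to 240 g; straight sides up to a flat shoulder 120 mm from its underside, the white cap above. Stands loose and upright in one of the three wells (which varies): underside 15 mm, shoulder 135 mm above the bench, 75 mm of side showing. Origin at the centre of its underside, z towards the cap. Carry it by its yellow side: pulling the cap unseats it.
- cap (a joint): How far the yellow bottle's cap stands proud of its seat, in m: 0 fully home (its lower edge on the shoulder), at most 0.009; starts between 0.005 and 0.008. It slides down the bottle's axis with friction, gives way at about 6 N and stays where it is left. Home means below 0.0015: press until it stops on the shoulder.
- cap_top (a point): Centre of the flat top of the yellow bottle's white cap. The cap is round, 26 mm diameter, 18 mm tall; when home its top is 138 mm from the bottle's underside (153 mm above the bench in the rack).
- rack: Wooden block fixed to the bench, 76 mm (its x) by 270 mm (its y) by 60 mm high, with three round wells of 40 mm diameter, 45 mm deep, in a row along its y axis, at y = -92, 0 and 92 mm. Each well holds one bottle. Origin at the centre of its underside, z up; it stands turned by up to 0.3 rad.
- tray: Shallow square aluminium drip tray fixed to the bench, 170 mm by 170 mm, 18 mm high, walls 5 mm, open at the top. Origin at the centre of its underside, x and y along its sides.
- red_bottle: Red paint bottle with a white cap that is already home; same size as the yellow one (36 mm diameter, 138 mm tall), standing in another well of the rack. Origin at the centre of its underside. Leave alone.
- blue_bottle: Blue paint bottle with a white cap that is already home; same size as the yellow one, standing in another well of the rack. Origin at the centre of its underside. Leave alone.
- paint_can: Closed paint can with a green label, 80 mm diameter, 85 mm tall, beyond the rack. Origin at the centre of its underside.
- brush_pot: Green glass pot, 72 mm diameter, 100 mm tall, with brushes sticking up to 190 mm. Origin at the centre of its underside.
- tape_roll: Roll of yellow tape lying flat, 96 mm diameter, 25 mm high. Origin at the centre of its underside.
- spatula: Spatula, 200 mm long, lying flat on the bench. Its origin is about its middle, its x axis runs along it.
There are look-alikes about, which are no part of the job. There is more than one size of the tape_roll; the job needs the largest.

How it is judged:
By the outcome, as a careful person would: the job done as asked, in the order asked, and still so for the second after the job is handed in, while the arm keeps its last pose, push and grip.
It also fails if it takes over 42 s, if anything falls off the work surface, if the arm or the gripper's body presses on something with over 40 N, if the wrist force passes 120 N, or if a joint passes its speed limit or range.

ROBOT

A 6-joint arm with a two-finger parallel gripper is mounted at the origin on the work surface. World frame = base frame: x ahead of the robot, y to its left, z up, the work surface at z = 0. Lengths are in m, angles in degrees, forces in N, time in s.
With the tool pointing down it reaches from about 0.325 to 0.775 m from the base axis. Payload 5.5 kg.
Tool frame: the origin (TCP) lies at the centre of the arm's flange, where the gripper is bolted on; the fingertips stand 182 mm ahead of it and the grasp point (between the pads) lies 163 mm ahead of it; z points along the fingers, y is the line along which they close (so a half turn about z gives the same grasp; the last joint's range is limited). The gripper opens to 88 mm and grips with 3 to 60 N. Pads are 20 mm wide; open, the fingers measure 115 mm over their backs; the gripper's body (75 mm by 178 mm) begins 61 mm behind the grasp point.
Start: joints at [-72.004, 5.22, 70.514, -0, 104.267, -3.249], TCP at [0.217, -0.559, 0.405] pointing down, gripper open.
Joint ranges: [-164.24, 164.24], [-49.07, 125.15], [9.68, 141.18], [-86.29, 266.29], [3.28, 154.24], [-151.56, 151.56]. Speed limits (degrees/s): [147.25, 147.25, 172.46, 180, 180, 180].

INTERFACE

Orientations are given as [roll, pitch, yaw] about the fixed x, y, z axes, in that order (R = Rz(yaw) Ry(pitch) Rx(roll)).
In Python, from station import r gives the robot as it stands. The module is installed in compiled form; this text tells all that it offers. Calls block until the motion is done:
- r.reach(position, orientation): joint-space move of the TCP to a pose.
- r.servo_line(position, rotation=None, speed=0.15): straight line of the TCP; rotation=None keeps the orientation; speed is the mean speed in m/s.
- r.move_joints(angles): joint-space move.
- r.let_go() and r.grab(squeeze=None): open the fingers fully, or close them until they stop; squeeze is the grip in N (None keeps the last).
- r.wait(seconds).
- r.inverse_kinematics(position, orientation): joint angles nearest the present ones, or None.
- r.sense(): the state.
- r.snapshot(name): name is "scene" or "top" or "wrist"; returns a dict with "frame" (480x640x3 uint8, red, green, blue), "fx", "fy", "cx", "cy" (pixels), "R" (3x3) and "t" (3): a world point X has camera coordinates R X + t. Camera axes: x right, y down, z forward; pixel columns grow to the right and rows downward; lengths in m; the calibration is good to about 2 mm. The wrist camera is an equidistant fisheye: a pixel r from the principal point sees the ray r / f radians off the axis. A picture is of the moment at which its call begins. There is no depth.
A pose or a line that the arm cannot do raises r.IKError and nothing moves.
- r.hand_in(): hands the job in; it is judged then, once.
The state is a dict: "clock": time; "joints": joint angles; "joint_vel": joint speeds; "joint_torque": joint torques, N m; "tcp_pos": TCP position; "orientation": TCP orientation; "contact_force": force on the tool from outside, world axes, zero at the start; "torque": the same for the moment, N m; "opening": finger opening in m; "gripper_force": force on a finger pad.
Only numpy, scipy, OpenCV 4.12 (cv2) and the standard library are available. Lean on these libraries where they do the work, as an engineer would, in place of code of your own. Each camera call takes 0.05 s, during which the arm holds its last target. There are 200 camera calls.

## Working session

There is one attempt and no reset: what is moved stays moved. The work goes in short steps, each a Python script; the robot and the scene stay as the last script left them, time stands still between calls to the robot, and variables do not carry over. Pictures are saved under pics/ and viewed, at most 10 in all, crops included, and the job is handed in when it is done.

```bash
mkdir -p pics; python3 - <<'E'
from station import r
import cv2, pickle
d={}
for n in ("scene","top"):
    s=r.snapshot(n); d[n]=s
    cv2.imwrite(f"pics/{n}0.png",s["frame"][:,:,::-1]); print(n,s["fx"],s["cx"],s["cy"],s["R"],s["t"])
pickle.dump(d,open("d.pkl","wb"))
print(r.sense())
E
```

```text
scene 519.1183599430587 312.7513423195248 236.07103836880194 [[-0.16070925  0.98695887  0.00920451]
 [ 0.70712344  0.12163898 -0.69654892]
 [-0.68858476 -0.10543313 -0.71745027]] [ 0.13965874 -0.31356589  1.59374957]
top 488.86279390342884 320.831739536079 236.91476286167168 [[ 1.35744109e-02 -9.99907211e-01  1.14214571e-03]
 [-9.93190914e-01 -1.36153909e-02 -1.15699736e-01]
 [ 1.15704551e-01  4.36187015e-04 -9.93283578e-01]] [-0.0310418   0.58030236  1.38139496]
{'clock': 0.1, 'joints': array([-7.20045164e+01,  5.25965831e+00,  7.05750064e+01, -1.46231387e-03,
        1.04265998e+02, -3.24798855e+00]), 'joint_vel': array([ 0.00237119, -0.07823918, -0.1019706 , -0.12717943, -0.00216141,
       -0.06975349]), 'joint_torque': array([ 3.52173716e-03, -4.47855699e+01, -4.07572031e+01,  7.01064407e-02,
        2.83875363e-02, -1.22345405e-04]), 'tcp_pos': array([ 0.21741797, -0.55928363,  0.40361038]), 'orientation': array([-1.79899419e+02, -4.28772162e-03,  2.12431093e+01]), 'contact_force': array([ 0.45286165, -0.38198007,  0.23807996]), 'torque': array([ 0.01233961,  0.02312298, -0.01669336]), 'gripper_force': 0.0, 'opening': 0.0882948148585341}
```

View pics/top0.png

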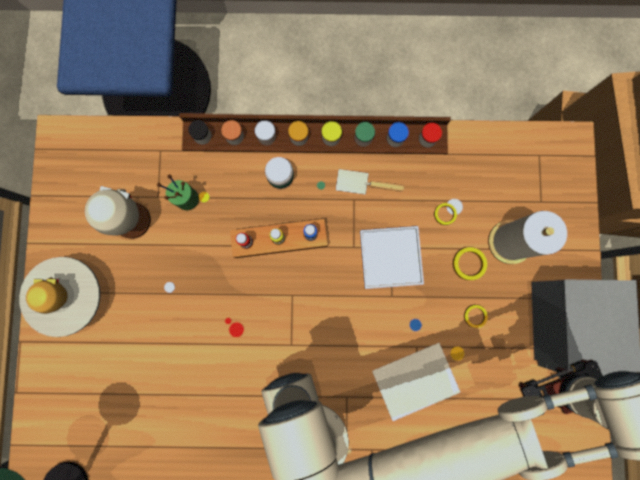

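View pics/scene0.png

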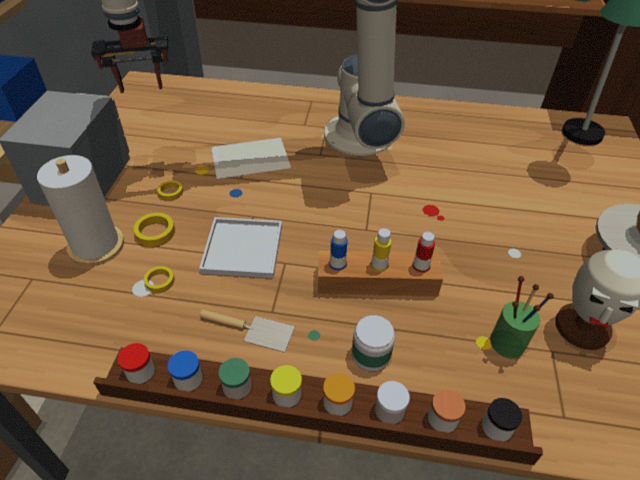

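The yellow bottle is in the middle well, at about (277,236) in top and (383,240) in scene. Blue is on one side of it and red on the other. The tray is at about (392,257) in top. I'll enlarge both views.

```bash
python3 - <<'E'
import cv2,pickle,numpy as np
d=pickle.load(open("d.pkl","rb"))
a=d["top"]["frame"][205:295,225:435,::-1]; b=d["scene"]["frame"][210:310,190:450,::-1]
cv2.imwrite("pics/c.png",np.vstack([cv2.resize(cv2.copyMakeBorder(a,0,0,0,50,0),None,fx=3,fy=3,interpolation=2),cv2.resize(b,None,fx=3,fy=3,interpolation=2)]))
E
```

```text
(no output)
```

View pics/c.png

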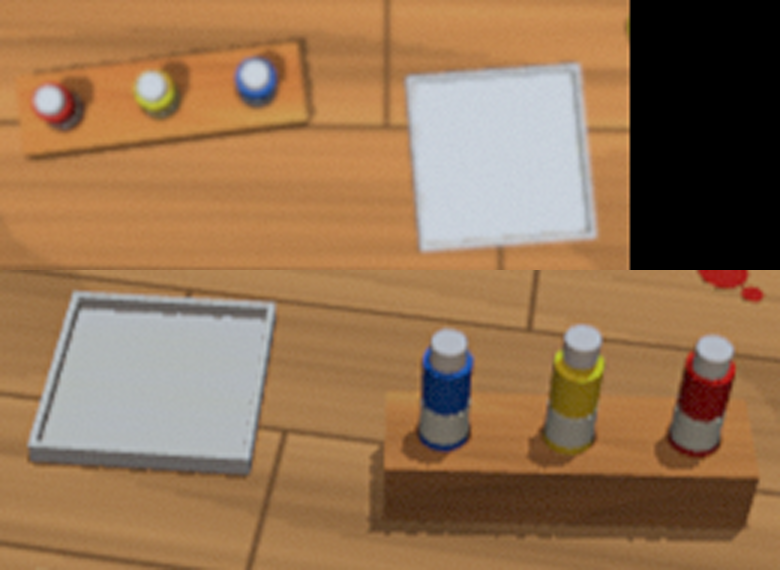

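```bash
cat > h.py <<'E'
import numpy as np, pickle
from scipy.spatial.transform import Rotation as Ro
d=pickle.load(open("d.pkl","rb"))
def ray(s,u,v):
    R,t=np.array(s["R"]),np.array(s["t"])
    w=R.T@[(u-s["cx"])/s["fx"],(v-s["cy"])/s["fy"],1]
    return -R.T@t,w/np.linalg.norm(w)
def at(n,u,v,z):
    c,w=ray(d[n],u,v); return c+w*(z-c[2])/w[2]
def tri(a,b):
    A=0;y=0
    for c,w in (a,b):
        P=np.eye(3)-np.outer(w,w);A=A+P;y=y+P@c
    return np.linalg.solve(A,y)
T=lambda x,y:(225+(x+.5)/3-.5,205+(y+.5)/3-.5)
S=lambda x,y:(190+(x+.5)/3-.5,210+(y-270+.5)/3-.5)
E
python3 - <<'E'
from h import *
np.set_printoptions(precision=4,suppress=True)
for n,t,s,z in (("red",(53,103),(714,348),.153),("yel",(154,86),(583,336),.159),("blue",(256,75),(449,340),.153)):
    print(n,at("top",*T(*t),z),at("scene",*S(*s),z),tri(ray(d["top"],*T(*t)),ray(d["scene"],*S(*s))))
print("rack",[at("top",*T(*c),.06)[:2] for c in((22,77),(302,40),(307,124),(29,157))])
print("tray",[at("top",*T(*c),.018)[:2] for c in((406,77),(579,64),(596,238),(421,251))])
E
```

```text
red [0.5584 0.1845 0.153 ] [0.5603 0.1901 0.153 ] [0.5586 0.1877 0.1509]
yel [0.574  0.0952 0.159 ] [0.57   0.0996 0.159 ] [0.5735 0.0972 0.1622]
blue [0.5857 0.0058 0.153 ] [0.5837 0.0082 0.153 ] [0.5854 0.0071 0.1546]
rack [array([0.593 , 0.2298]), array([ 0.6321, -0.0352]), array([ 0.5519, -0.041 ]), array([0.5171, 0.2205])]
tray [array([ 0.6035, -0.1377]), array([ 0.6186, -0.3069]), array([ 0.4493, -0.3217]), array([ 0.4346, -0.1529])]
```

```bash
cat >> h.py <<'E'
BX,BY=.573,.097
TC=np.array([.5265,-.23])
def tilt_pose(az,yaw,tilt,cap=(.5265,-.23,.30),lg=.045):
    u=np.array([np.cos(az),np.sin(az),0])
    R=Ro.from_rotvec(np.radians(tilt)*np.cross([0,0,-1],u))*Ro.from_euler('xyz',[180,0,yaw],degrees=True)
    z=R.as_matrix()[:,2]
    return np.array(cap)+z*(lg-.163), R.as_euler('xyz',degrees=True)
E
python3 - <<'E'
from h import *
from station import r
import cv2
np.set_printoptions(precision=3,suppress=True)
for yaw in (98.4,-81.6):
    print(yaw,r.inverse_kinematics([BX,BY,.266],[180,0,yaw]),r.inverse_kinematics([BX,BY,.45],[180,0,yaw]))
    az=np.radians(-23.6)
    y2=yaw-8.4-23.6
    for t in (0,60):
        p,o=tilt_pose(az,y2,t); print(t,p,o,r.inverse_kinematics(p,o))
r.grab(10)
yaw=98.4 if r.inverse_kinematics([BX,BY,.266],[180,0,98.4]) is not None else -81.6
r.reach([.44,-.12,.45],[180,0,21])
r.reach([BX,BY,.37],[180,0,yaw])
s=r.sense();print(yaw,s["clock"],s["tcp_pos"],s["orientation"],s["contact_force"],s["opening"])
a=r.snapshot("wrist");b=r.snapshot("scene")["frame"]
pickle.dump(a,open("w.pkl","wb"))
cv2.imwrite("pics/w1.png",np.hstack([cv2.resize(a["frame"],(400,300)),cv2.resize(b[130:330,260:527],(400,300))])[:,:,::-1])
E
```

```text
98.4 [ 6.254  3.304 86.587  0.    90.109 -2.146] [  6.254   3.108  68.109  -0.    108.783  -2.146]
0 [ 0.526 -0.23   0.418] [180.    0.   66.4] [-26.991   1.451  73.071  -0.    105.478  -3.391]
60 [ 0.433 -0.189  0.359] [120.    0.   66.4] [-29.557 -40.338 120.347   7.971  40.399  -9.073]
-81.6 None None
0 [ 0.526 -0.23   0.418] [ 180.     0.  -113.6] None
60 [ 0.433 -0.189  0.359] [-120.     0.  -113.6] None
98.4 4.2833 [0.573 0.096 0.37 ] [179.987   0.032  98.238] [-0.85  -0.94   0.006] 0.0004023374286452022
```

View pics/w1.png

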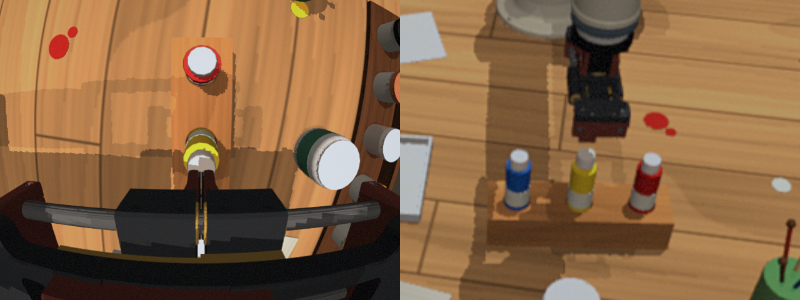

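The wrist view (half shown) has the red cap at (202,60), which is about (323,97) at full scale. The yellow cap is partly hidden behind the closed fingers at (202,160). Next I'll refine the position from the wrist rays.

```bash
python3 - <<'E'
from h import *
import cv2
s=pickle.load(open("w.pkl","rb"))
def wray(u,v,z):
    x,y=(u-s["cx"])/s["fx"],(v-s["cy"])/s["fy"];th=np.hypot(x,y)
    w=np.array(s["R"]).T@[np.sin(th)*x/th,np.sin(th)*y/th,np.cos(th)]
    c=-np.array(s["R"]).T@s["t"]; return c+w*(z-c[2])/w[2]
print(wray(323,97,.153),wray(323,255,.159))
cv2.imwrite("pics/w2.png",cv2.resize(s["frame"][60:320,230:420],None,fx=3,fy=2.3*1,interpolation=2)[:600,:,::-1])
E
```

```text
[0.5600296  0.18998885 0.153     ] [0.57209169 0.10686764 0.159     ]
```

View pics/w2.png

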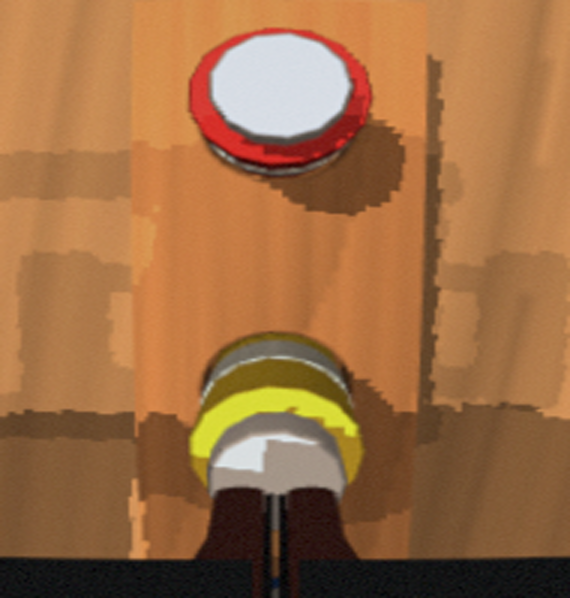

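```bash
sed -i 's/^BX,BY=.*/BX,BY=.573,.098/' h.py; python3 - <<'E'
from h import *
from station import r
r.servo_line([BX,BY,.346],speed=.05)
z=.346
f0=r.sense()["contact_force"][2]
while z>.328:
    z-=.001; r.servo_line([BX,BY,z],speed=.02)
    s=r.sense(); f=s["contact_force"][2]-f0
    print(round(z,4),s["tcp_pos"].round(4),s["contact_force"].round(1),s["clock"])
    if f>22: break
E
```

```text
0.345 [0.573  0.098  0.3453] [0.8 0.2 0.5] 5.2667
0.344 [0.573 0.098 0.344] [-0.2 -0.4  0.5] 5.5167
0.343 [0.573  0.098  0.3429] [-0.6 -0.1 -0.2] 5.7667
0.342 [0.573  0.098  0.3425] [-1.2  0.2  2.6] 6.0167
0.341 [0.573  0.098  0.3419] [-0.5  0.5  5.3] 6.2667
0.34 [0.573  0.098  0.3409] [-0.6 -1.3  6.3] 6.5167
0.339 [0.573  0.098  0.3399] [-0.2  0.1  5.2] 6.7667
0.338 [0.573  0.098  0.3389] [-0.6  0.8  4.9] 7.0167
0.337 [0.573  0.098  0.3379] [-0.7  1.3  4.9] 7.2667
0.336 [0.573  0.098  0.3369] [-1.3  0.3  4.8] 7.5167
0.335 [0.573  0.098  0.3359] [-0.7  0.1  5.5] 7.7667
0.334 [0.5731 0.098  0.3353] [-0.5  0.6  5.9] 8.0167
0.333 [0.5731 0.098  0.3353] [ 0.1  0.2 10.3] 8.2667
0.332 [0.5731 0.098  0.3353] [-1.1 -0.1 12.2] 8.5167
0.331 [0.5732 0.098  0.3353] [-1.2 -1.1 15.3] 8.7667
0.33 [0.5733 0.098  0.3353] [-1.6 -0.9 18.3] 9.0167
0.329 [0.5733 0.0981 0.3352] [-2.6 -0.2 20.9] 9.2667
0.328 [0.5734 0.0981 0.3352] [-1.7 -0.9 24.7] 9.5167
```

```bash
python3 - <<'E'
from h import *
from station import r
import cv2
r.servo_line([BX,BY,.37],speed=.1)
r.let_go()
r.servo_line([BX,BY,.267],speed=.06)
s=r.sense();print(s["clock"],s["tcp_pos"],s["contact_force"])
r.grab(35); r.wait(.2)
s=r.sense();print(s["clock"],s["tcp_pos"],s["contact_force"],s["opening"],s["gripper_force"])
r.servo_line([BX,BY,.300],speed=.05)
s=r.sense();print(s["clock"],s["contact_force"],s["opening"],s["gripper_force"])
r.servo_line([BX,BY,.47],speed=.12)
s=r.sense();print(s["clock"],s["contact_force"],s["opening"],s["gripper_force"])
b=r.snapshot("scene")["frame"]
cv2.imwrite("pics/s3.png",cv2.resize(b[80:330,250:500],(600,600))[:,:,::-1])
E
```

```text
13.325 [0.57308134 0.0980166  0.26746154] [0.68566087 0.5572148  0.18972262]
14.3833 [0.57301142 0.09800483 0.26698851] [-0.03887808 -1.03635481  0.0064792 ] 0.03479622462017513 34.99994874000549
15.1917 [-0.39787711  0.45766356 -1.18194731] 0.03518509644500798 34.99971807003021
16.7583 [ 0.42218125 -0.79339931 -1.71645195] 0.03513846038611391 34.99962866306305
```

View pics/s3.png

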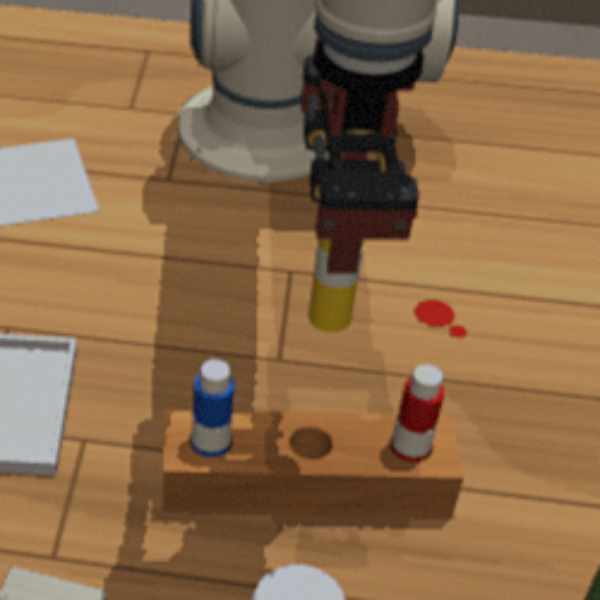

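The bottle is lifted clear and upright in the fingers, and the red and blue bottles are still in place. Next I'll move over the tray and tip it.

```bash
python3 - <<'E'
from h import *
from station import r
import cv2
az=np.radians(-23.6); y2=66.4
p0,o0=tilt_pose(az,y2,0,lg=.049)
r.reach(p0+[0,0,.03],o0)
print(r.sense()["clock"],r.sense()["tcp_pos"])
p,o=tilt_pose(az,y2,60,lg=.049)
try: r.servo_line(p,o,speed=.06)
except r.IKError as e: print("line",e); r.reach(p,o)
r.wait(.5)
s=r.sense();print(s["clock"],s["tcp_pos"],p,s["orientation"],o,s["contact_force"],s["opening"],s["gripper_force"],s["joints"],abs(s["joint_vel"]).max())
b=r.snapshot("scene")["frame"];t=r.snapshot("top")["frame"]
cv2.imwrite("pics/s4.png",np.hstack([cv2.resize(b[60:380,160:480],(400,400)),cv2.resize(t[140:400,220:480],(400,400))])[:,:,::-1])
E
```

```text
18.0667 [ 0.52684858 -0.2290899   0.44423091]
20.9083 [ 0.43604279 -0.19048844  0.35698678] [ 0.43603035 -0.19047478  0.357     ] [1.20004285e+02 1.25252440e-03 6.63994006e+01] [120.    0.   66.4] [ 0.03676351  0.32443535 -1.30027217] 0.035205308589944896 34.999998807907104 [-29.49444873 -39.63250325 120.14229335   7.96773788  39.8994139
  -9.08505497] 0.06766220456150997
```

View pics/s4.png

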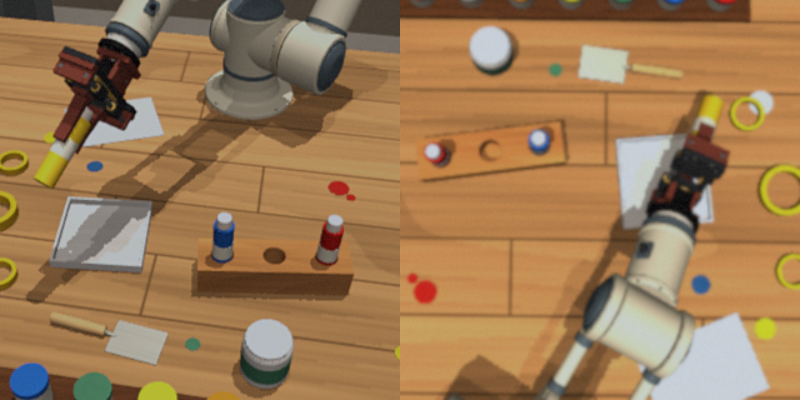

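The bottle is held tilted, in line with the fingers. By arm kinematics the cap is above the tray centre, and the rest of the bench looks unchanged. Handing in.

```bash
python3 -c "
from station import r
r.wait(.3); print(r.hand_in())"
```

```text
the job is handed in; nothing more can be done
None
```

I pressed the yellow bottle's cap down until it stopped on the shoulder, drew the bottle straight up out of the rack, and handed in at about 21 s. It was held still in the gripper, tipped 60° with its cap over the tray centre and its lowest point about 21 cm above the bench (positions computed from the arm pose); the red and blue bottles and the rest of the bench looked undisturbed.

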